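# Load a tool holder into the bench tool presetter

### The job

Take the tool holder with the fly cutter (red mark, yellow insert) out of the rack and load it into the presetter's upright spindle: feel for the two drive dogs, so that its flange slots drop over them, and push it fully home with a firm push of about 20 N, feeling your way and never forcing it (more than 40 N bruises it). Leave it seated with its cutting edge facing the probe squarely, turning the spindle round with it as needed, let go, and leave the other things where they are.

Things in the scene. Friction and masses are not known exactly. Their poses are not given: they have to be found in the camera images.
- holder: Steel tool holder to load (size 30 taper, 0.51-0.72 kg), taper down in a rack pocket. Origin: on its axis at the gauge line (big end of the taper, 31.75 mm dia), z up. Below: taper 48 mm long, narrowing to 17.6 mm dia, then an 11 mm pull stud to z = -72 mm. Above: flange 46 mm dia, z = 0 to 22 mm, with two drive slots 16 mm wide on its +x and -x sides; neck 33 mm dia; nut; fly cutter.
- nut (a point): Middle of the holder's round dark collet nut, the place to grip (any yaw does): 34 mm diameter, 24 mm high, on the holder's axis 46 mm above its origin. Above the nut a fly cutter, 20 mm diameter, reaches 30 mm above this point. Axes as the holder's.
- cutting_edge (a point): The cutting edge: outer end of the fly cutter's one yellow insert, 14.5 mm from the holder's axis on its +y side, 70 mm above the holder's origin. A red paint mark on the flange is on the same +y side.
- presetter: Tool presetter, fixed to the bench: grey base 220 x 350 mm, 45 mm thick, blue round spindle housing, aluminium column 370 mm high 215 mm from the spindle on its +y side. Origin: on the spindle axis at bench level, z up. The spindle turns about z without end stops, with 0.12 N m of drag, and stays where left; its angle is not measured (see the pictures, or feel).
- probe_tip (a point): Red tip of the presetter's probe, 107 mm from the spindle axis on the presetter's +y side, 200 mm above the bench, pointing at the axis (presetter -y). Fixed. The cutting edge must face it: holder +y along presetter +y.
- spindle_mouth (a point): Centre of the mouth of the spindle's upright taper bore, level with the nose face (72 mm dia), 130 mm above the bench. A holder fully home has its origin here, within 0.5 mm. Standing on the dogs instead, it is 8 mm higher with 1 mm of side play. Fully home, the flange's underside lies on the nose face. Oiled steel (friction 0.15), hard: a few tenths of a mm make 10 N. Axes as the presetter's.
- dog_ring (a point): Point on the spindle axis level with the tops of the two brass dogs, 8 mm above the nose face. Dogs: 14.5 mm wide, opposite each other, 18 to 28 mm from the axis; they turn with the spindle, this point does not. At the start the line through them is 0.2 to 1.6 rad anticlockwise (from above) of the presetter's x axis. The slots clear them by 0.8 mm a side (0.04 rad either way).
- rack: Grey plastic tool rack, fixed: plate 190 x 75 mm, its top 90 mm above the bench, with two through holes 36 mm wide at x = -45 and +45 mm. Holders hang in them by the underside of the flange (holder origin 90 mm above the bench). Origin: under its centre, at bench level.
- chuck_holder: The other tool holder in the rack, with a black drill chuck, same taper and flange; origin at its gauge line as above, its top 82 mm above the origin. Leave it.
- spanner: Dark steel hook spanner lying on the bench, 180 mm long along its x, 8 mm thick; origin at the end of its handle. Leave it.
- tape: Black and yellow tape measure, 70 x 34 x 45 mm, origin under its centre. Leave it.
- disc: Brown fibreboard disc, 110 mm diameter, 6 mm thick, lying on the bench; origin under its centre. Leave it.
Things that resemble listed ones, but are neither listed nor needed, are in the scene too. There is more than one size of the rack; the one meant has the size given above. Leave any brown look-alike of the chuck_holder alone.

How it is judged:
On the way:
1. the holder is pressed home in the spindle taper with at least 15 N, its slots over the dogs (origin within 1.5 mm of the spindle mouth) (distance between holder and spindle_mouth below 0.0015 m and contact force between holder and presetter above 15 N), for 0.1 s.
At the end, for the whole second after the job is handed in: The holder sits home in the spindle (origin within 1.5 mm of the centre of the spindle mouth, upright within 0.04 rad), its cutting edge turned to the probe within 0.12 rad (holder +y along presetter +y), released and at rest; the other holder is still in its pocket (distance between holder and spindle_mouth below 0.0015 m and angle between holder's own z axis and vertical below 0.04 rad and angle between the y axis of holder and the y axis of presetter, either way round below 0.12 rad and y of cutting_edge in the frame of presetter above 0.005 m and linear speed of holder below 0.01 m/s and distance between chuck_holder and rack below 0.105 m and contact force between the fingers and holder below 0.1 N); the robot touches nothing.
It fails at once if the holder is forced against the dogs or the taper with more than 40 N (contact force between holder and presetter above 40 N).
It fails at once if the other holder is moved more than 15 mm (distance of chuck_holder from where it was at the start of the episode above 0.015 m).
It fails at once if the spanner, the tape measure or the disc is moved more than 20 mm (distance of any of spanner, tape, disc from where it was at the start of the episode above 0.02 m).
It also fails if it takes over 69 s, if anything falls off the work surface, if the arm or the gripper's body presses on something with over 40 N, if the wrist force passes 120 N, or if a joint passes its speed limit or range.

### The arm

A 6-joint arm with a two-finger parallel gripper is mounted at the origin on the work surface. World frame = base frame: x ahead of the robot, y to its left, z up, the work surface at z = 0. Lengths are in m, angles in rad, forces in N, time in s.
With the tool pointing down it reaches from about 0.375 to 0.975 m from the base axis. Payload 3.8 kg.
Tool frame: the origin (TCP) lies at the very end of the fingers, on their centre line; the grasp point (between the pads) lies 19 mm behind it; z points along the fingers, y is the direction in which the jaws open and shut (so a half turn about z gives the same grasp; the last joint's range is limited). The gripper opens to 85 mm and grips with 20 to 120 N. Pads are 22 mm wide; open, the fingers measure 114 mm over their backs; the gripper's body (76 mm by 85 mm) begins 54 mm behind the grasp point. The pads swing forward as they close: fully open they stand 13 mm farther back than shut.
Start: joints at [1.237, 0.264, 1.604, -0, 1.274, -0.037], TCP at [0.197, 0.645, 0.231] pointing down, gripper open.
Joint ranges: [-2.63, 2.63], [-0.94, 2.18], [0.31, 2.57], [-1.31, 4.45], [0, 2.66], [-2.55, 2.55]. Speed limits (rad/s): [2.57, 2.57, 3.14, 3.14, 3.14, 3.14].

### API

Orientations are given as a rotation vector (axis times angle).
In Python, from workcell import read_state, read_camera, camera_info, finish_job gives the robot as it stands. The module is installed in compiled form; this text tells all that it offers.
- The arm moves only by the tool play_rows, never from a script. Its argument "motion" is a list of rows, each a list of 5 numbers: the shift along the tool's x, y, z in units of 1000 mm (1.0 is 1000 mm), then the turn about the tool's z in units of 2 pi rad (1.0 is 2 pi rad), then the finger opening in mm, from 0 to 85.4. A call has 1 to 5 rows; each row shifts and turns the commanded pose from where the row before left it, along the tool's axes as they then stand; what a row does not reach is not made up. A row lasts 1/8 s, in which the tool goes at most 62.5 mm and 10.7 degrees, less where a joint would pass 70% of its speed; a pose out of reach is approached as far as the arm can. A call with a number of a shift or a turn outside -1 to 1 is refused whole. A call with a gripper value outside its range is refused whole. The fingers move at their own pace and stop on an object; "squeeze" is the grip in N (left out, the last holds). Time passes only in rows, so rows that do not move let the fingers close. It gives the time, the measured TCP pose, the force and the opening at its end, in the units of the state.
- read_state(): the state, without advancing time (a new reading comes with each control period).
- read_camera(name): name is "scene" or "top" or "wrist"; returns the picture (384x512x3 uint8, red, green, blue); there is no depth.
- camera_info(name): a dict with "intrinsics" (3x3 intrinsics, pixels), "pose" (4x4, takes a point from camera to world coordinates). Camera axes: x right, y down, z forward; pixel columns grow to the right and rows downward; lengths in m; the calibration is good to about 2 mm. The wrist camera is an equidistant fisheye: a pixel r from the principal point sees the ray r / f radians off the axis. A picture is of the moment at which its call begins: read the wrist's pose just before it. camera_info takes no time and is no camera call; for the wrist camera it gives the pose at the moment of the call.
- finish_job(): hands the job in, once; it reports no verdict.
The state is a dict: "time": time; "q": joint angles; "joint_vel": joint speeds; "joint_torque": joint torques, N m; "tool_pos": TCP position; "tcp_rot": TCP orientation; "wrist_force": force on the tool from outside, world axes, zero at the start; "torque": the same for the moment, N m; "width": opening from 0.0 (shut) to 1.0 (fully open).
Only numpy, scipy, OpenCV 4.12 (cv2) and the standard library are available. Lean on these libraries where they do the work, as an engineer would, in place of code of your own. Each camera call takes 0.05 s, during which the arm holds its last target. There are 200 camera calls.

## Working session

There is one attempt and no reset: what is moved stays moved. The work goes in short steps, Python scripts to look and compute and a tool call to move; the robot and the scene stay as the last step left them, time stands still between calls to the robot, and variables do not carry over. Pictures are saved under pics/ and viewed, about 8 in all and at most 12, crops included, and the job is handed in when it is done.

Besides the shell and the picture viewer there is one more tool, called after "Call:" in YAML: its name, and indented under it one key for each argument. play_rows: Moves the arm, as the interface text tells. Shifts and turns lie within -1 to 1; 1 stands for 1000 mm of shift or 2 pi rad of turn. Its arguments: {"type":"object","properties":{"motion":{"type":"array","items":{"type":"array","items":{"type":"number"}}},"squeeze":{"type":"number"}},"required":["motion"]}

```bash
mkdir -p pics
cat > h.py <<'E'
import numpy as np, cv2
from scipy.spatial.transform import Rotation as R
from workcell import *
def snap(n,f):
    i=camera_info(n); im=read_camera(n); cv2.imwrite('pics/'+f,im[:,:,::-1]); np.savez('pics/'+f+'.npz',K=i['intrinsics'],T=i['pose']); return im
def ray(f,u,v,wrist=False):
    d=np.load('pics/'+f+'.npz');K,T=d['K'],d['T']
    x=np.array([(u-K[0,2])/K[0,0],(v-K[1,2])/K[1,1]])
    if wrist:
        th=np.hypot(*x); c=np.r_[x/max(th,1e-9)*np.sin(th),np.cos(th)]
    else: c=np.r_[x,1]
    return T[:3,3],T[:3,:3]@c
def atz(f,u,v,z,wrist=False):
    o,d=ray(f,u,v,wrist); return o+d*(z-o[2])/d[2]
def proj(f,p,wrist=False):
    d=np.load('pics/'+f+'.npz');K,T=d['K'],d['T']
    c=T[:3,:3].T@(np.asarray(p)-T[:3,3])
    if wrist:
        r=np.hypot(c[0],c[1]);th=np.arctan2(r,c[2]);x=c[:2]/max(r,1e-9)*th
    else: x=c[:2]/c[2]
    return x*[K[0,0],K[1,1]]+[K[0,2],K[1,2]]
E
python3 - <<'E'
from h import *
a=snap('scene','s0.png');b=snap('top','t0.png')
for n in('scene','top'):
    i=camera_info(n);print(n,np.round(i['intrinsics'],1).tolist(),np.round(i['pose'],3).tolist())
s=read_state();print(s['time'],s['tool_pos'],s['tcp_rot'],s['wrist_force'])
E
```

```text
scene [[466.7, 0.0, 257.6], [0.0, 466.7, 197.0], [0.0, 0.0, 1.0]] [[-0.86, 0.358, -0.364, 0.855], [0.51, 0.573, -0.642, 0.579], [-0.021, -0.738, -0.675, 0.807], [0.0, 0.0, 0.0, 1.0]]
top [[417.2, 0.0, 257.9], [0.0, 417.2, 198.8], [0.0, 0.0, 1.0]] [[-0.029, -0.994, 0.107, 0.382], [-0.999, 0.03, 0.011, -0.076], [-0.014, -0.106, -0.994, 1.225], [0.0, 0.0, 0.0, 1.0]]
0.1 [0.19718597 0.64486934 0.2300825 ] [-0.46441066 -3.10666573  0.00314007] [ 0.16395029  0.15776672 -0.35336222]
```

View pics/s0.png

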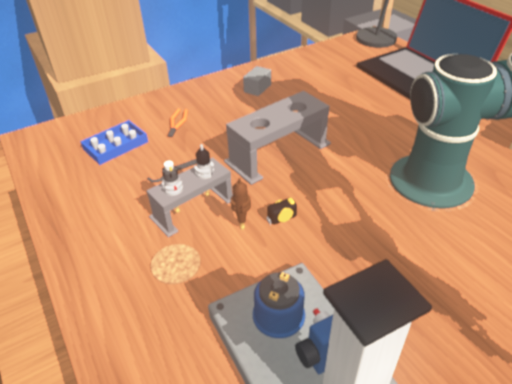

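View pics/t0.png

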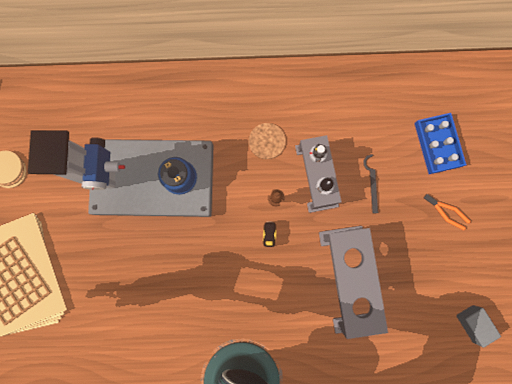

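The working rack is the small one with two holders: at top (320,152) a light-topped one, and at (327,184) a black one. The empty rack at (357,280) is the wrong size, and the brown thing at (276,197) is the look-alike. I'll confirm this in an enlarged crop.

Run:
```python
from h import *
s=cv2.imread('pics/s0.png');t=cv2.imread('pics/t0.png')
def c(im,x,y,w,h,W,H): return cv2.resize(im[y:y+h,x:x+w],(W,H),interpolation=cv2.INTER_CUBIC)
m=np.vstack([np.hstack([c(s,140,130,100,75,400,300),c(t,280,125,80,60+0,400,300)]),np.hstack([c(s,240,255,100,75,400,300),c(t,140,145,80,60,400,300)])])
cv2.imwrite('pics/m0.png',m)
for n,u,v,z in [('fly',320,152,.16),('chuck',327,184,.172),('spindle',177,175,.13),('baseTL',90,139,.045),('baseTR',213,140,.045),('baseBL',89,215,.045),('baseBR',212,215,.045),('probe',123,167,.2),('rackL1',301,140,.09),('rackR1',327,137,.09),('rackL2',314,211,.09),('rackR2',340,206,.09)]:
    print(n,np.round(atz('t0.png',u,v,z),3))
```

```text
fly [ 0.613 -0.228  0.16 ]
chuck [ 0.527 -0.241  0.172]
spindle [0.57 0.15 0.13]
baseTL [0.698 0.42  0.045]
baseTR [0.683 0.062 0.045]
baseBL [0.477 0.42  0.045]
baseBR [0.466 0.069 0.045]
probe [0.582 0.271 0.2  ]
rackL1 [ 0.664 -0.187  0.09 ]
rackR1 [ 0.67 -0.26  0.09]
rackL2 [ 0.466 -0.215  0.09 ]
rackR2 [ 0.477 -0.286  0.09 ]
```

View pics/m0.png

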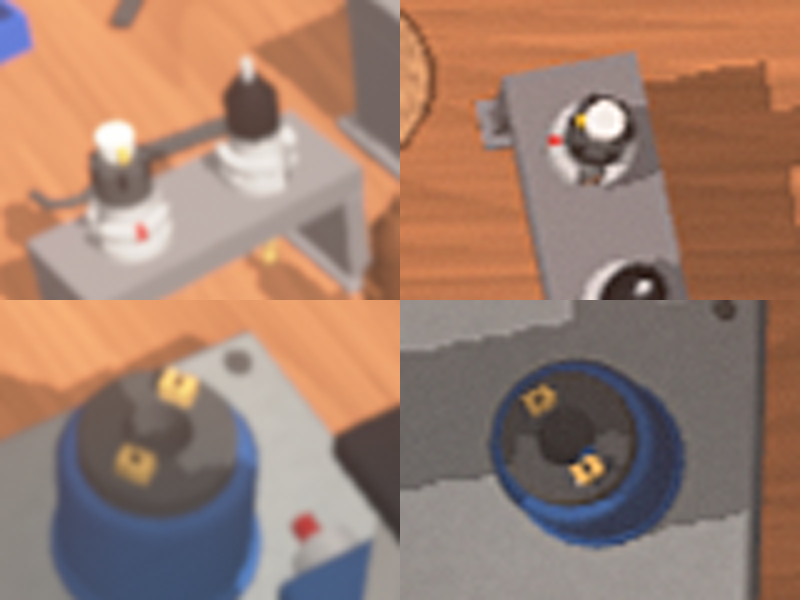

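The crop shows the fly cutter at top (320,152), with a red mark at (311,153) and a yellow insert at (316,149), both on the world +y side. The black-topped one at (327,184) is the chuck holder. The dogs are at (168,165) and (177,179).

Run:
```python
from h import *
for n,u,v,z in [('cuttop',321,149,.19),('flange',318.4,153,.112),('red',311,153.2,.105),('yellow',316,149,.16),('dog1',168,165,.138),('dog2',177.4,178.6,.138),('mouth',173,172,.13),('col',49,152,.37)]:
    print(n,np.round(atz('t0.png',u,v,z),4))
s=read_state();T=camera_info('wrist');r=R.from_rotvec(s['tcp_rot']).as_matrix();print(r)
P=np.array(T['pose']);print(np.round(T['intrinsics'],1),np.round(r.T@(P[:3,3]-s['tool_pos']),3),np.round(r.T@P[:3,:3],3))
```

```text
cuttop [ 0.6145 -0.2269  0.19  ]
flange [ 0.6212 -0.2308  0.112 ]
red [ 0.6227 -0.2116  0.105 ]
yellow [ 0.6216 -0.2184  0.16  ]
dog1 [0.5959 0.172  0.138 ]
dog2 [0.5587 0.1473 0.138 ]
mouth [0.5781 0.1606 0.13  ]
col [0.5859 0.3696 0.37  ]
[[-9.56283294e-01  2.92441065e-01 -6.96257588e-04]
 [ 2.92441875e-01  9.56281378e-01 -1.91741890e-03]
 [ 1.05086139e-04 -2.03721054e-03 -9.99997919e-01]]
[[297.3   0.  256.3]
 [  0.  297.3 191.4]
 [  0.    0.    1. ]] [ 0.073 -0.001 -0.142] [[ 0.    -0.957 -0.291]
 [ 1.     0.     0.001]
 [-0.001 -0.291  0.957]]
```

Call:
play_rows:
  motion:
    - [-0.0165, -0.054, -0.0175, 0, 85]
    - [-0.0165, -0.054, -0.0175, 0, 85]
    - [-0.0165, -0.054, -0.0175, 0, 85]
    - [-0.0165, -0.054, -0.0175, 0, 85]
    - [0, 0, 0, -0.0236, 85]
  squeeze: 60

```text
time: 0.72
tool_pos: [0.1975, 0.4171, 0.3031]
tcp_rot: [0.23, 3.132, 0.004]
wrist_force: [-0.8, 0.7, 0.3]
width: 0.994
```

Call:
play_rows:
  motion:
    - [0, 0, 0, -0.0236, 85]
    - [-0.037, -0.043, 0, 0, 85]
    - [-0.037, -0.043, 0, 0, 85]
    - [-0.037, -0.043, 0, 0, 85]
    - [-0.037, -0.043, 0, 0, 85]

```text
time: 1.35
tool_pos: [0.3459, 0.246, 0.301]
tcp_rot: [-0.0, 3.142, 0.0]
wrist_force: [1.1, 1.0, 0.1]
width: 0.998
```

Call:
play_rows:
  motion:
    - [-0.037, -0.043, 0, 0, 85]
    - [-0.038, -0.043, 0, 0, 85]
    - [-0.053, 0, 0, 0, 85]
    - [-0.052, 0, 0, 0, 85]
    - [-0.052, 0, 0, 0, 85]

```text
time: 1.98
tool_pos: [0.5787, 0.161, 0.3007]
tcp_rot: [-0.002, -3.141, 0.0]
wrist_force: [-0.5, 0.0, 0.4]
width: 0.997
```

Call:
play_rows:
  motion:
    - [0, 0, 0, 0, 85]

```text
time: 2.1
tool_pos: [0.5795, 0.1609, 0.2988]
tcp_rot: [-0.003, -3.139, 0.001]
wrist_force: [-0.6, 0.3, -0.1]
width: 0.994
```

Run:
```python
from h import *
a=snap('wrist','w0.png');s=read_state();print(s['time'],s['tool_pos'],s['tcp_rot'],s['q'],s['wrist_force'])
for p in [(.577,.16,.13),(.5959,.172,.138),(.5587,.1473,.138),(.582,.271,.2)]: print(proj('w0.png',p,True))
cv2.imwrite('pics/w0b.png',cv2.resize(a[:,:,::-1],(800,600),interpolation=cv2.INTER_CUBIC))
```

```text
2.15 [0.5776814  0.16113825 0.29935671] [-2.03082571e-03 -3.13805032e+00  1.10964032e-03] [ 2.30423679e-01  8.99710026e-02  1.68229683e+00  1.25091158e-04
  1.37293415e+00 -1.33910314e+00] [-0.80820889 -0.31153187 -0.15011584]
[256.56854621 170.95408519]
[267.86448756 189.92950462]
[244.27227348 155.46951433]
[379.48198207 194.53664392]
```

View pics/w0b.png

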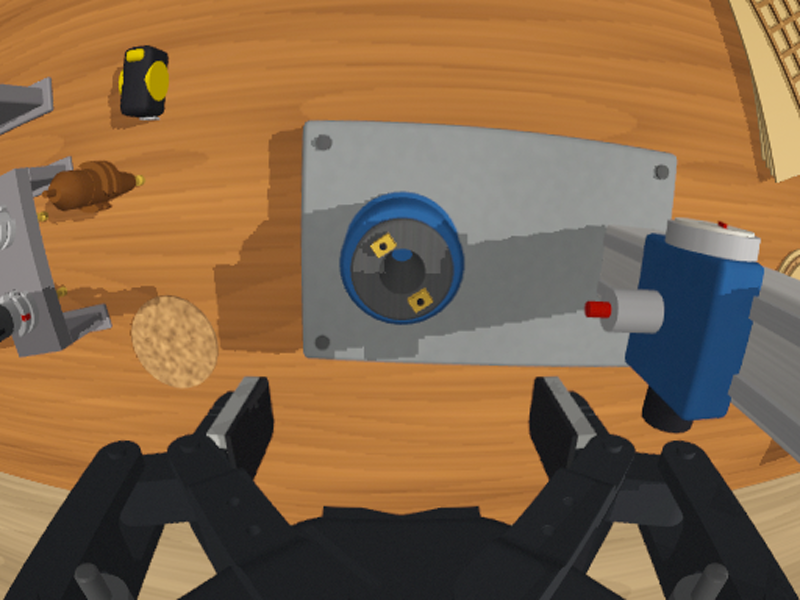

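The wrist view shows the dogs at (382,245) and (420,301) in the 800 px picture, the bore at (403,271), and the red probe tip at (590,309). I'll refine these by colour segmentation.

Run:
```python
from h import *
a=cv2.imread('pics/w0.png');hsv=cv2.cvtColor(a,cv2.COLOR_BGR2HSV).astype(int)
m=((hsv[...,0]>15)&(hsv[...,0]<35)&(hsv[...,1]>110)&(hsv[...,2]>120)).astype(np.uint8)
m=cv2.morphologyEx(m,cv2.MORPH_CLOSE,np.ones((5,5)))
sub=np.zeros_like(m);sub[135:210,215:300]=m[135:210,215:300]
n,l,st,c=cv2.connectedComponentsWithStats(sub)
D=[]
for i in range(1,n):
    if st[i,4]>20:
        p=atz('w0.png',*c[i],.137,True);D.append(p);print(st[i],c[i],p)
D=np.array(D);print('mid',D.mean(0),'len',np.linalg.norm(D[0]-D[1]),'ang',np.arctan2(*(D[1]-D[0])[1::-1]))
# nose: blue ring outside, fit blue/dark boundary
b=((hsv[...,0]>100)&(hsv[...,0]<125)&(hsv[...,1]>120)).astype(np.uint8)
ring=np.zeros_like(b);ring[115:215,210:305]=b[115:215,210:305]
hole=np.zeros_like(b);cs,h=cv2.findContours(ring,cv2.RETR_CCOMP,cv2.CHAIN_APPROX_NONE)
for k,cc in enumerate(cs):
    if h[0,k,3]>=0 and cv2.contourArea(cc)>500:
        P=np.array([atz('w0.png',*p[0],.13,True)[:2] for p in cc])
        A=np.c_[2*P,np.ones(len(P))];x=np.linalg.lstsq(A,(P**2).sum(1),rcond=None)[0];print('nose',x[:2],np.sqrt(x[2]+x[:2]@x[:2]))
r=(((hsv[...,0]<6)|(hsv[...,0]>174))&(hsv[...,1]>180)&(hsv[...,2]>100));r[:170]=0;r[:,:360]=0;r[220:]=0;r[:,400:]=0
v,u=np.nonzero(r);print('red',u.min(),u.max(),v.min(),v.max(),atz('w0.png',u.min(),v[u<u.min()+4].mean(),.2,True),atz('w0.png',u.max(),v[u>u.max()-4].mean(),.2,True))
for u,v in [(303,122),(303,357),(677,156)]: print(atz('w0.png',u*.64,v*.64,.045,True))
d=[np.array(atz('w0.png',u*.64,v*.64,.045,True)) for u,v in [(322,143),(322,342),(661,172)]];print(d)
```

```text
[237 149  17  16 152] [245.11184211 156.86184211] [0.56034745 0.14811688 0.137     ]
[261 185  16  15 142] [268.36619718 191.73239437] [0.59820849 0.17259737 0.137     ]
mid [0.57927797 0.16035713 0.137     ] len 0.0450860565260591 ang 0.5739726501268156
nose [0.57882501 0.16030168] 0.0363776348844068
red 375 390 193 202 [0.58478333 0.26682312 0.2       ] [0.58511094 0.28229977 0.2       ]
[0.46850779 0.0771912  0.045     ]
[0.682547   0.06739365 0.045     ]
[0.48392236 0.42257957 0.045     ]
[array([0.4874932 , 0.09345446, 0.045     ]), array([0.66700293, 0.08671741, 0.045     ]), array([0.50120322, 0.40454183, 0.045     ])]
```

Call:
play_rows:
  motion:
    - [-0.006, -0.056, 0, 0, 85]
    - [-0.006, -0.056, 0, 0, 85]
    - [-0.006, -0.056, 0, 0, 85]
    - [-0.006, -0.056, 0, 0, 85]
    - [-0.006, -0.056, 0, 0, 85]

```text
time: 2.78
tool_pos: [0.6058, -0.1192, 0.3019]
tcp_rot: [-0.001, 3.141, 0.0]
wrist_force: [0.4, 0.2, 0.4]
width: 0.992
```

Call:
play_rows:
  motion:
    - [-0.006, -0.056, 0, 0, 85]
    - [-0.006, -0.055, 0, 0, 85]
    - [0, 0, 0, 0, 85]

```text
time: 3.15
tool_pos: [0.6177, -0.2323, 0.3012]
tcp_rot: [-0.007, -3.141, 0.001]
wrist_force: [-0.7, 0.7, 0.2]
width: 0.996
```

Run:
```python
from h import *
a=snap('wrist','w1.png');s=read_state();print(s['time'],s['tool_pos'],s['tcp_rot'],s['q'],s['wrist_force'])
print(proj('w1.png',(.62,-.23,.112),True))
cv2.imwrite('pics/w1b.png',cv2.resize(a[100:250,156:356,::-1],(800,600),interpolation=cv2.INTER_CUBIC))
```

```text
3.2 [ 0.61786966 -0.23016981  0.30129412] [-4.35937881e-03 -3.14084871e+00 -1.10991571e-03] [-3.94564336e-01  2.01979660e-01  1.55178779e+00  3.75244403e-04
  1.38878019e+00 -1.96265284e+00] [-0.6399914   0.74899219  1.28246   ]
[259.32955857 170.70626599]
```

View pics/w1b.png

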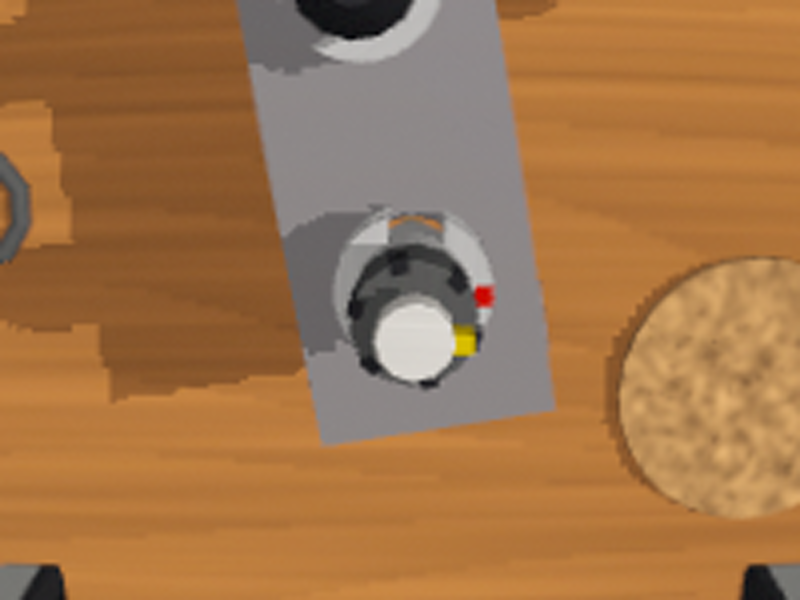

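Run:
```python
from h import *
f='w1.png'
for n,u,v,z in [('top',415,341,.166),('flange',414.5,287,.112),('yel out',476,341,.163),('yel in',455,341,.163),('red',483,296,.105),('slot',416,228,.112),('flL',334,287,.112),('flR',495,287,.112),('flT',416,205,.112)]:
    print(n,np.round(atz(f,156+u/4,100+v/4,z,True),4))
p=np.array(atz(f,156+415/4,100+341/4,.166,True));
for n,u,v,z in [('slot',416,228,.112),('yel',476,341,.163),('red',483,296,.105)]:
    q=atz(f,156+u/4,100+v/4,z,True)-p;print(n,np.arctan2(q[1],q[0]),np.hypot(q[0],q[1]))
```

```text
top [ 0.6221 -0.2301  0.166 ]
flange [ 0.6212 -0.2297  0.112 ]
yel out [ 0.623  -0.2151  0.163 ]
yel in [ 0.623  -0.2203  0.163 ]
red [ 0.6256 -0.2095  0.105 ]
slot [ 0.6041 -0.2292  0.112 ]
flL [ 0.6211 -0.2527  0.112 ]
flR [ 0.6213 -0.2066  0.112 ]
flT [ 0.5975 -0.2292  0.112 ]
slot 3.090267913278852 0.01809392098131909
yel 1.5112821875322349 0.015041258123062859
red 1.4041197619300478 0.020937198888426985
```

Call:
play_rows:
  motion:
    - [-0.0035, 0.001, 0.046, 0, 85]
    - [0, 0, 0.046, 0, 85]
    - [0, 0, 0.046, 0, 85]
    - [0, 0, 0.036, 0, 85]
    - [0, 0, 0.01, 0, 85]

```text
time: 3.82
tool_pos: [0.6201, -0.2253, 0.1145]
tcp_rot: [0.003, -3.136, -0.004]
wrist_force: [-0.6, -1.3, 0.3]
width: 0.996
```

Call:
play_rows:
  motion:
    - [0, 0, 0, 0, 60]
    - [0, 0, 0, 0, 30]
    - [0, 0, 0, 0, 20]
    - [0, 0, 0, 0, 20]
    - [0, 0, 0, 0, 20]
  squeeze: 70

```text
time: 4.45
tool_pos: [0.6242, -0.2292, 0.12]
tcp_rot: [0.001, 3.138, -0.002]
wrist_force: [-0.4, -0.1, 6.2]
width: 0.376
```

Call:
play_rows:
  motion:
    - [0, 0, -0.01, 0, 20]
    - [0, 0, -0.03, 0, 20]
    - [0, 0, -0.05, 0, 20]
    - [0, 0, -0.05, 0, 20]
    - [0, 0, 0, 0, 20]

```text
time: 5.08
tool_pos: [0.6253, -0.2296, 0.2628]
tcp_rot: [0.001, 3.133, -0.006]
wrist_force: [0.6, 0.3, -6.6]
width: 0.376
```

Run:
```python
from h import *
a=snap('wrist','w2.png');s=read_state();print(s['time'],s['tool_pos'],s['tcp_rot'],s['q'],s['wrist_force'],s['torque'],s['width'])
b=snap('top','t2.png')
x=cv2.resize(a[140:290,156:356,::-1],(600,450),interpolation=cv2.INTER_CUBIC)
cv2.imwrite('pics/w2b.png',x)
```

```text
5.125 [ 0.62347309 -0.22881202  0.25891424] [ 5.26279755e-04  3.13840547e+00 -1.96063180e-03] [-3.89263799e-01  2.26390618e-01  1.59930885e+00  5.45776029e-05
  1.31247086e+00 -1.95973860e+00] [-0.37008247 -0.6962738  -7.27380065] [ 0.02091971  0.01925643 -0.05384439] 0.3711834733052195
```

View pics/w2b.png

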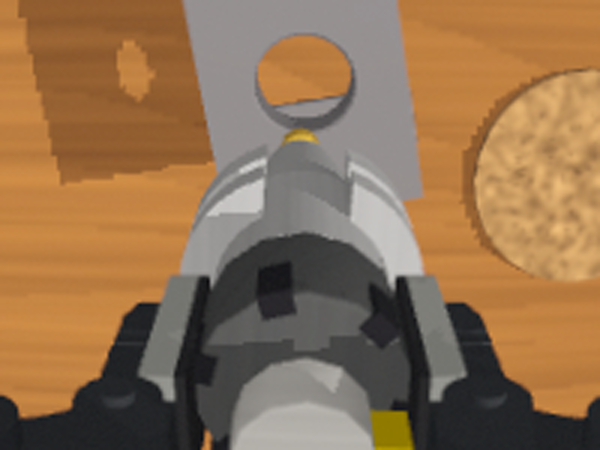

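Call:
play_rows:
  motion:
    - [0.006, 0.056, 0, 0, 20]
    - [0.006, 0.056, 0, 0, 20]
    - [0.006, 0.056, 0, 0, 20]
    - [0.006, 0.056, 0, 0, 20]
    - [0.006, 0.056, 0, 0, 20]

```text
time: 5.8
tool_pos: [0.5898, 0.0531, 0.2526]
tcp_rot: [-0.001, -3.134, 0.0]
wrist_force: [1.6, -0.5, -5.0]
width: 0.373
```

Call:
play_rows:
  motion:
    - [0.006, 0.056, 0, 0, 20]
    - [0.0065, 0.053, 0, 0, 20]
    - [0, 0, 0, -0.025, 20]
    - [0, 0, 0, -0.025, 20]
    - [0, 0, 0, -0.025, 20]

```text
time: 6.42
tool_pos: [0.5776, 0.1604, 0.2524]
tcp_rot: [0.74, -3.045, -0.0]
wrist_force: [-0.6, 0.0, -6.7]
width: 0.377
```

Call:
play_rows:
  motion:
    - [0, 0, 0, -0.025, 20]
    - [0, 0, 0, 0, 20]
    - [0, 0, 0, 0, 20]

```text
time: 6.8
tool_pos: [0.5791, 0.1602, 0.2548]
tcp_rot: [0.965, -2.985, -0.001]
wrist_force: [0.5, -0.3, -6.6]
width: 0.372
```

Run:
```python
from h import *
P=[];Q=[];F=[]
for k in range(6):
    a=snap('wrist','w3.png');s=read_state();P.append(s['tool_pos']);Q.append(R.from_rotvec(s['tcp_rot']).as_matrix());F.append(s['wrist_force'])
p=np.mean(P,0);r=np.mean(Q,0);print(s['time'],p,np.std(P,0),np.mean(F,0),s['q']);print(np.round(r,4), 'yaw x',np.arctan2(r[1,0],r[0,0]))
cv2.imwrite('pics/w3b.png',cv2.resize(a[110:290,136:376,::-1],(800,600),interpolation=cv2.INTER_CUBIC))
```

```text
7.1 [0.57996825 0.16041674 0.25657984] [3.11446338e-04 6.91913776e-05 6.25283463e-04] [-0.15665685  0.03542192 -5.95271003] [ 2.28426723e-01  1.11866582e-01  1.73483452e+00  3.45328244e-05
  1.29480554e+00 -1.96977773e+00]
[[-8.099e-01 -5.866e-01 -1.100e-03]
 [-5.866e-01  8.099e-01 -3.000e-04]
 [ 1.100e-03  5.000e-04 -1.000e+00]] yaw x -2.514788557496061
```

View pics/w3b.png

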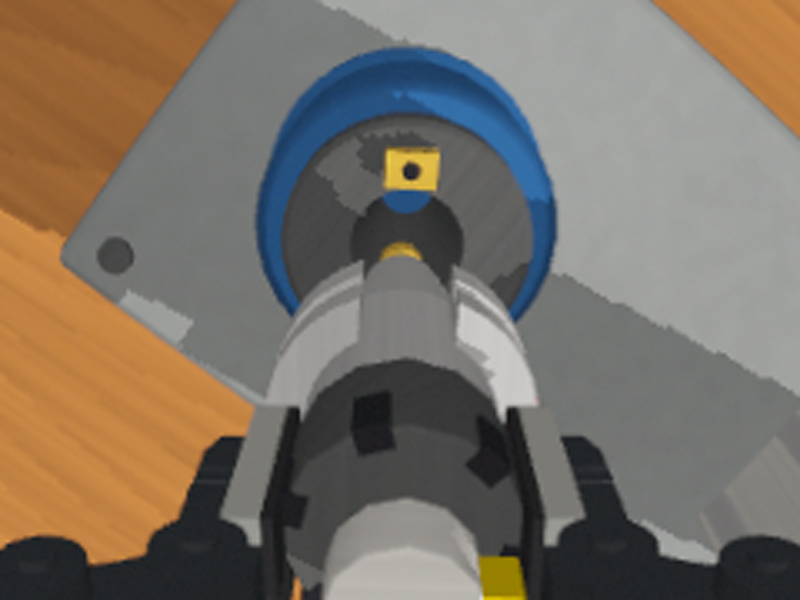

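Run:
```python
from h import *
f='w3.png'
a=cv2.imread('pics/'+f);hsv=cv2.cvtColor(a,cv2.COLOR_BGR2HSV).astype(int)
# boundary samples along rays from nose centre guess: first blue pixel
c=np.array([136+407/3.333,110+240/3.333]);P=[]
for t in np.radians(np.arange(-185,10,5)):
    for r in np.arange(20,60,.25):
        u,v=c+r*np.array([np.cos(t),np.sin(t)])
        h,s,_=hsv[int(round(v)),int(round(u))]
        if 100<h<125 and s>120: P.append(atz(f,u,v,.13,True)[:2]);break
P=np.array(P)
for _ in range(3):
    A=np.c_[2*P,np.ones(len(P))];x=np.linalg.lstsq(A,(P**2).sum(1),rcond=None)[0];rad=np.sqrt(x[2]+x[:2]@x[:2])
    e=np.hypot(*(P-x[:2]).T)-rad;P=P[abs(e)<.0015]
print(len(P),x[:2],rad)
d=np.array([.57997,.16042]);R2=np.array([[-.8099,-.5866],[-.5866,.8099]])
print('tool dxy',R2.T@(x[:2]-d))
m=((hsv[...,0]>15)&(hsv[...,0]<35)&(hsv[...,1]>110)&(hsv[...,2]>120)).astype(np.uint8);m[:150]=0;m[170:]=0;m[:,245:]=m[:,245:];m[:,:240]=0;m[:,280:]=0
m=cv2.morphologyEx(m,cv2.MORPH_CLOSE,np.ones((5,5)))
v,u=np.nonzero(m);q=atz(f,u.mean(),v.mean(),.138,True)[:2];print('dog',q,np.arctan2(*(x[:2]-q)[::-1]))
for n,p in [('stud bottom',(.57997,.16042,.158)),('flange top',(.57997,.16042,.252))]:print(n,(proj(f,p,True)-[136,110])*3.333)
```

```text
39 [0.57811735 0.15905619] 0.03557253805183772
tool dxy [ 2.30047373e-03 -1.77892920e-05]
dog [0.55996811 0.14717749] 0.5795328263022363
stud bottom [406.12659191 273.88733941]
flange top [409.69224364 440.23208694]
```

Call:
play_rows:
  motion:
    - [0, 0.0018, 0.01, 0, 20]
    - [0, 0, 0.015, 0, 20]
    - [0, 0, 0.015, 0, 20]
    - [0, 0, 0.01, 0, 20]
    - [0, 0, 0, 0, 20]

```text
time: 7.72
tool_pos: [0.5782, 0.1617, 0.2054]
tcp_rot: [0.969, -2.985, -0.0]
wrist_force: [-0.3, -0.5, -6.4]
width: 0.377
```

Call:
play_rows:
  motion:
    - [0, 0, 0.015, 0, 20]
    - [0, 0, 0.008, 0, 20]
    - [0, 0, 0.006, 0, 20]
    - [0, 0, 0, 0, 20]

```text
time: 8.22
tool_pos: [0.579, 0.1619, 0.1776]
tcp_rot: [0.97, -2.987, -0.0]
wrist_force: [-0.5, 0.6, -6.2]
width: 0.376
```

```bash
cat > av.py <<'E'
from h import *
def av(n=4):
    P=[];F=[];M=[];Y=[]
    for k in range(n):
        read_camera('wrist');s=read_state();P.append(s['tool_pos']);F.append(s['wrist_force']);M.append(s['torque']);m=R.from_rotvec(s['tcp_rot']).as_matrix();Y.append(np.arctan2(m[1,0],m[0,0]))
    A=R.from_rotvec(s['tcp_rot']).as_matrix();f=np.mean(F,0)
    print('t',round(s['time'],2),'pos',np.round(np.mean(P,0),4),'Fw',np.round(f,2),'Ftool',np.round(A.T@f,2),'Mtool',np.round(A.T@np.mean(M,0),3),'yaw',np.round(np.mean(Y),4),'w',round(s['width'],3))
if __name__=='__main__': av()
E
python3 av.py
```

```text
t 8.43 pos [0.5794 0.162  0.1786] Fw [ 0.59  0.11 -5.93] Ftool [-0.54 -0.26  5.93] Mtool [ 0.014 -0.006  0.011] yaw -2.5135 w 0.376
```

Call:
play_rows:
  motion:
    - [0, 0, 0.003, 0, 20]
    - [0, 0, 0.003, 0, 20]
    - [0, 0, 0.002, 0, 20]
    - [0, 0, 0, 0, 20]

```text
time: 8.93
tool_pos: [0.5794, 0.162, 0.1701]
tcp_rot: [-0.97, 2.988, -0.0]
wrist_force: [2.5, 0.4, -6.5]
width: 0.375
```

```bash
python3 av.py
```

```text
t 9.12 pos [0.5794 0.162  0.1704] Fw [ 1.3   0.08 -6.02] Ftool [-1.1  -0.7   6.02] Mtool [ 0.08  -0.217 -0.02 ] yaw -2.5135 w 0.378
```

Call:
play_rows:
  motion:
    - [-0.0015, -0.0005, 0, 0, 20]
    - [0, 0, 0.002, 0, 20]
    - [0, 0, 0, 0, 20]

```text
time: 9.5
tool_pos: [0.5803, 0.1624, 0.1678]
tcp_rot: [0.97, -2.987, -0.0]
wrist_force: [-0.1, -0.6, -6.1]
width: 0.377
```

```bash
python3 av.py
```

```text
t 9.7 pos [0.5805 0.1624 0.1681] Fw [-0.12 -0.33 -6.14] Ftool [ 0.29 -0.19  6.14] Mtool [-0.032  0.007 -0.005] yaw -2.5135 w 0.377
```

Call:
play_rows:
  motion:
    - [0, 0, 0.001, 0, 20]
    - [0, 0, 0.001, 0, 20]
    - [0, 0, 0.001, 0, 20]
    - [0, 0, 0, 0, 20]

```text
time: 10.2
tool_pos: [0.5807, 0.1624, 0.1651]
tcp_rot: [0.97, -2.988, -0.0]
wrist_force: [0.3, 0.4, -6.1]
width: 0.378
```

```bash
python3 av.py
```

```text
t 10.4 pos [0.5807 0.1625 0.1653] Fw [ 0.36  0.13 -6.23] Ftool [-0.37 -0.1   6.23] Mtool [-0.007 -0.016  0.009] yaw -2.5135 w 0.378
```

Call:
play_rows:
  motion:
    - [0, 0, 0.0006, 0, 20]
    - [0, 0, 0.0006, 0, 20]
    - [0, 0, 0.0006, 0, 20]
    - [0, 0, 0, 0, 20]

```text
time: 10.9
tool_pos: [0.5808, 0.1625, 0.1634]
tcp_rot: [-0.97, 2.988, 0.0]
wrist_force: [0.1, 0.4, -6.8]
width: 0.374
```

```bash
python3 av.py
```

```text
t 11.1 pos [0.5808 0.1625 0.1635] Fw [ 0.04 -0.19 -5.68] Ftool [ 0.08 -0.17  5.68] Mtool [-0.027 -0.069 -0.01 ] yaw -2.5135 w 0.381
```

Call:
play_rows:
  motion:
    - [-0.0004, 0, 0.0006, 0, 20]
    - [0, 0, 0.0006, 0, 20]
    - [0, 0, 0.0006, 0, 20]
    - [0, 0, 0, 0, 20]

```text
time: 11.6
tool_pos: [0.581, 0.1628, 0.1616]
tcp_rot: [0.97, -2.988, -0.0]
wrist_force: [-0.1, -0.2, -5.8]
width: 0.37
```

```bash
python3 av.py
```

```text
t 11.8 pos [0.581  0.1627 0.1616] Fw [ 0.48  0.05 -6.19] Ftool [-0.42 -0.24  6.19] Mtool [-0.052 -0.048  0.019] yaw -2.5135 w 0.372
```

Call:
play_rows:
  motion:
    - [-0.0003, 0.0003, 0.0006, 0, 20]
    - [0, 0, 0.0006, 0, 20]
    - [0, 0, 0.0005, 0, 20]
    - [0, 0, 0, 0, 20]

```text
time: 12.3
tool_pos: [0.5812, 0.1631, 0.1601]
tcp_rot: [-0.97, 2.988, -0.0]
wrist_force: [-1.1, -0.1, -4.8]
width: 0.377
```

```bash
python3 av.py
```

```text
t 12.5 pos [0.5812 0.1631 0.1601] Fw [-0.74 -0.15 -4.92] Ftool [0.69 0.32 4.92] Mtool [-0.022  0.052  0.015] yaw -2.5135 w 0.377
```

Call:
play_rows:
  motion:
    - [0.0002, 0, 0.0004, 0, 20]
    - [0, 0, 0.0004, 0, 20]
    - [0, 0, 0, 0, 20]

```text
time: 12.88
tool_pos: [0.5812, 0.1631, 0.1601]
tcp_rot: [-0.97, 2.987, 0.0]
wrist_force: [-1.6, -0.1, 1.5]
width: 0.376
```

```bash
python3 av.py
```

```text
t 13.07 pos [0.5813 0.1631 0.16  ] Fw [-2.32 -0.56  3.05] Ftool [ 2.2   0.91 -3.05] Mtool [-0.345  0.405 -0.039] yaw -2.5135 w 0.376
```

Run:
```python
from h import *
a=snap('wrist','w4.png')
cv2.imwrite('pics/w4b.png',cv2.resize(a[110:260,156:356,::-1],(800,600),interpolation=cv2.INTER_CUBIC))
```

```text
(no output)
```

View pics/w4b.png

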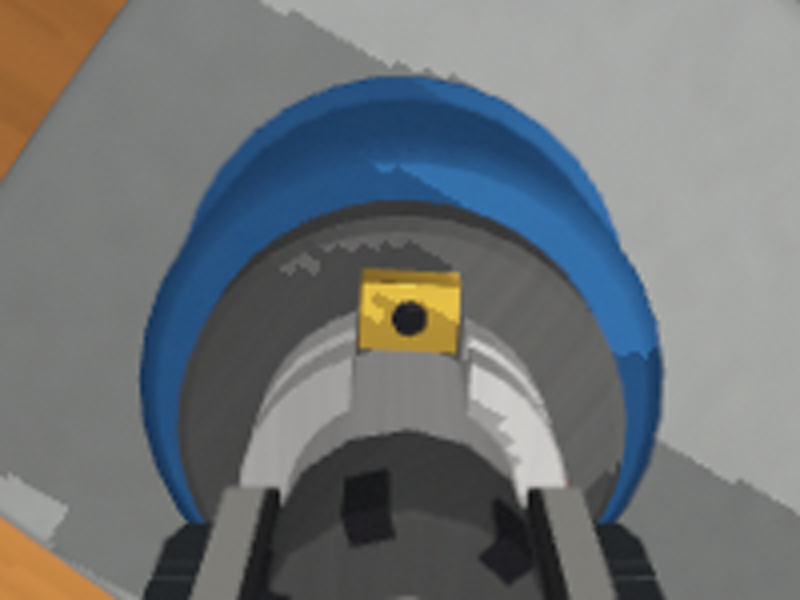

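The dog sits inside the slot, at x 357–463 against slot edges 353–470, so it's engaged. I'll ease the side load and keep feeling my way down.

Call:
play_rows:
  motion:
    - [0.0003, 0.0003, 0, 0, 20]
    - [0, 0, 0, 0, 20]

```text
time: 13.38
tool_pos: [0.5812, 0.1631, 0.16]
tcp_rot: [-0.97, 2.986, -0.001]
wrist_force: [-1.5, -1.4, 5.9]
width: 0.374
```

```bash
python3 av.py
```

```text
t 13.57 pos [0.5812 0.1631 0.16  ] Fw [-1.84 -0.96  5.27] Ftool [ 2.05  0.3  -5.27] Mtool [-0.229  0.384 -0.047] yaw -2.5135 w 0.38
```

Call:
play_rows:
  motion:
    - [0.0006, 0.0003, 0, 0, 20]
    - [0, 0, 0, 0, 20]

```text
time: 13.82
tool_pos: [0.5811, 0.1631, 0.16]
tcp_rot: [-0.969, 2.985, -0.001]
wrist_force: [1.5, 0.0, 5.4]
width: 0.374
```

```bash
python3 av.py
```

```text
t 14.03 pos [0.5811 0.1631 0.16  ] Fw [ 0.74 -0.51  5.12] Ftool [-0.32 -0.85 -5.12] Mtool [ 0.058 -0.026  0.026] yaw -2.5136 w 0.378
```

Call:
play_rows:
  motion:
    - [0, 0, 0.0003, 0, 20]
    - [0, 0, 0.0002, 0, 20]
    - [0, 0, 0, 0, 20]

```text
time: 14.4
tool_pos: [0.5812, 0.1631, 0.16]
tcp_rot: [-0.97, 2.985, -0.001]
wrist_force: [-0.2, -1.8, 7.6]
width: 0.379
```

```bash
python3 av.py
```

```text
t 14.6 pos [0.5812 0.1631 0.16  ] Fw [-0.01 -1.32  7.65] Ftool [ 0.77 -1.07 -7.65] Mtool [-0.016  0.124 -0.016] yaw -2.5135 w 0.376
```

Call:
play_rows:
  motion:
    - [0.0001, 0, 0.0003, 0, 20]
    - [0, 0, 0.0003, 0, 20]
    - [0, 0, 0.0003, 0, 20]
    - [0, 0, 0, 0, 20]
    - [0, 0, 0, 0, 20]

```text
time: 15.22
tool_pos: [0.5812, 0.1631, 0.16]
tcp_rot: [-0.969, 2.985, -0.001]
wrist_force: [-0.4, -2.0, 10.9]
width: 0.378
```

```bash
python3 av.py
```

```text
t 15.43 pos [0.5812 0.1631 0.16  ] Fw [-1.32 -1.49 10.51] Ftool [  1.91  -0.45 -10.51] Mtool [-0.205  0.385 -0.006] yaw -2.5135 w 0.379
```

Call:
play_rows:
  motion:
    - [0.0004, 0.0003, 0.0004, 0, 20]
    - [0, 0, 0.0004, 0, 20]
    - [0, 0, 0.0003, 0, 20]
    - [0, 0, 0, 0, 20]
    - [0, 0, 0, 0, 20]

```text
time: 16.05
tool_pos: [0.5812, 0.1631, 0.1599]
tcp_rot: [-0.969, 2.984, -0.001]
wrist_force: [-2.7, -2.3, 15.5]
width: 0.375
```

```bash
python3 av.py
```

```text
t 16.25 pos [0.5812 0.1631 0.1599] Fw [-2.29 -2.13 14.86] Ftool [  3.05  -0.41 -14.87] Mtool [-0.202  0.544 -0.029] yaw -2.5135 w 0.379
```

Call:
play_rows:
  motion:
    - [0.0005, 0, -0.001, 0, 20]
    - [0, 0, -0.001, 0, 20]
    - [0, 0, 0, 0.01, 20]
    - [0, 0, 0, 0.01, 20]
    - [0, 0, 0, 0, 20]

```text
time: 16.88
tool_pos: [0.581, 0.1626, 0.16]
tcp_rot: [-0.779, 3.039, -0.001]
wrist_force: [2.0, -1.5, 7.1]
width: 0.379
```

```bash
python3 av.py
```

```text
t 17.07 pos [0.581  0.1626 0.16  ] Fw [ 2.35 -1.41  6.09] Ftool [-1.4  -2.38 -6.08] Mtool [ 0.292 -0.288 -0.004] yaw -2.6392 w 0.376
```

Call:
play_rows:
  motion:
    - [-0.0004, -0.0006, 0, 0, 20]
    - [0, -0.0005, 0, 0.02, 20]
    - [0, 0, 0, 0, 20]

```text
time: 17.45
tool_pos: [0.5813, 0.1623, 0.16]
tcp_rot: [-0.586, 3.083, 0.001]
wrist_force: [1.5, 0.5, 7.6]
width: 0.378
```

```bash
python3 av.py
```

```text
t 17.65 pos [0.5813 0.1623 0.16  ] Fw [ 1.43 -0.68  7.16] Ftool [-1.11 -1.16 -7.16] Mtool [-0.094 -0.178  0.006] yaw -2.7651 w 0.373
```

Call:
play_rows:
  motion:
    - [-0.0003, -0.0005, 0, 0.019, 20]
    - [-0.0001, -0.0004, 0, 0.019, 20]
    - [0, 0, 0, 0, 20]

```text
time: 18.02
tool_pos: [0.5816, 0.1618, 0.1599]
tcp_rot: [-0.215, 3.131, 0.002]
wrist_force: [0.8, -0.1, 7.1]
width: 0.375
```

```bash
python3 av.py
```

```text
t 18.23 pos [0.5816 0.1617 0.16  ] Fw [0.11 0.24 7.2 ] Ftool [-0.16  0.23 -7.2 ] Mtool [-0.242 -0.028  0.058] yaw -3.0039 w 0.374
```

Call:
play_rows:
  motion:
    - [0, -0.0002, 0, 0.0198, 20]
    - [0, 0, 0, 0, 20]
    - [0, 0, -0.0006, 0, 20]
    - [0, 0, -0.0006, 0, 20]
    - [0, 0, 0, 0, 20]

```text
time: 18.85
tool_pos: [0.5812, 0.1614, 0.16]
tcp_rot: [-0.021, 3.14, 0.001]
wrist_force: [3.0, 2.0, 2.4]
width: 0.374
```

```bash
python3 av.py
python3 - <<'E'
from h import *
a=snap('wrist','w5.png');b=snap('top','t5.png');c=snap('scene','s5.png')
x=cv2.resize(a[90:240,156:356,::-1],(400,300),interpolation=cv2.INTER_CUBIC)
y=cv2.resize(b[140:215,90:190,::-1],(400,300),interpolation=cv2.INTER_CUBIC)
z=cv2.resize(c[220:370,210:410,::-1],(800,600),interpolation=cv2.INTER_CUBIC)
cv2.imwrite('pics/m5.png',np.vstack([np.hstack([x,y]),cv2.resize(z[100:400],(800,300))]))
E
```

```text
t 19.05 pos [0.5812 0.1614 0.16  ] Fw [4.21 2.12 1.82] Ftool [-4.24  2.07 -1.82] Mtool [-0.595 -0.776  0.029] yaw -3.128 w 0.378
```

View pics/m5.png

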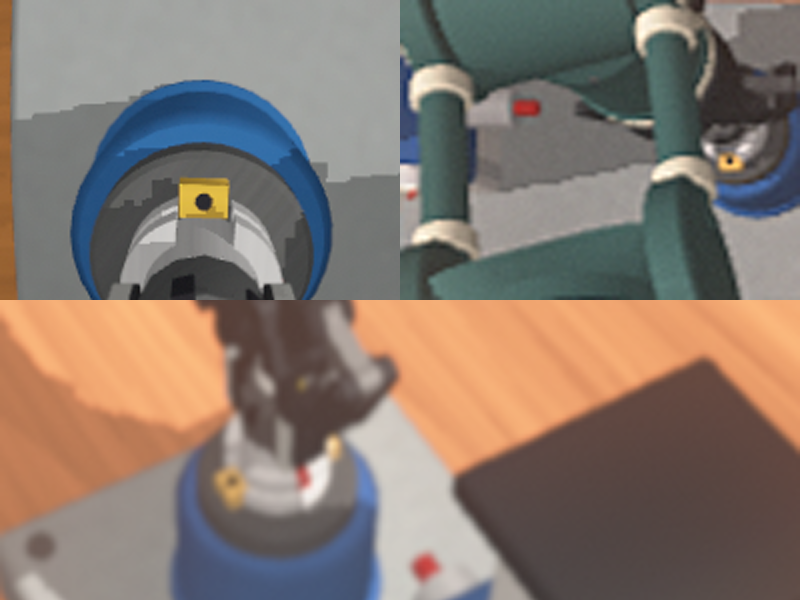

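Call:
play_rows:
  motion:
    - [-0.0006, 0.0006, -0.0003, 0, 20]
    - [0, 0, 0, 0, 20]
    - [0, 0, 0, 0, 60]
    - [0, 0, 0, 0, 85]
    - [0, 0, 0, 0, 85]

```text
time: 19.82
tool_pos: [0.5801, 0.1612, 0.1594]
tcp_rot: [0.021, -3.139, 0.001]
wrist_force: [-1.1, -0.4, 0.2]
width: 0.981
```

Call:
play_rows:
  motion:
    - [0, 0, 0, 0, 85]
    - [0, 0, 0, 0, 85]
    - [0, 0, -0.02, 0, 85]
    - [0, 0, -0.05, 0, 85]
    - [0, 0, -0.05, 0, 85]

```text
time: 20.45
tool_pos: [0.581, 0.1615, 0.2827]
tcp_rot: [-0.021, 3.141, 0.0]
wrist_force: [0.2, 0.1, 0.2]
width: 0.993
```

Call:
play_rows:
  motion:
    - [0, 0, -0.02, 0, 85]
    - [0, 0, 0, 0, 85]
    - [0, 0, 0, 0, 85]

```text
time: 20.82
tool_pos: [0.58, 0.1613, 0.2981]
tcp_rot: [0.021, -3.138, 0.001]
wrist_force: [-0.2, -1.1, -0.6]
width: 0.998
```

```bash
python3 av.py
python3 - <<'E'
from h import *
a=snap('wrist','w6.png')
cv2.imwrite('pics/w6b.png',cv2.resize(a[100:250,206:406,::-1],(800,600),interpolation=cv2.INTER_CUBIC))
E
```

```text
t 21.02 pos [0.5799 0.1613 0.2976] Fw [ 0.18 -0.08 -0.29] Ftool [-0.18 -0.09  0.29] Mtool [0.014 0.004 0.012] yaw -3.128 w 0.996
```

View pics/w6b.png

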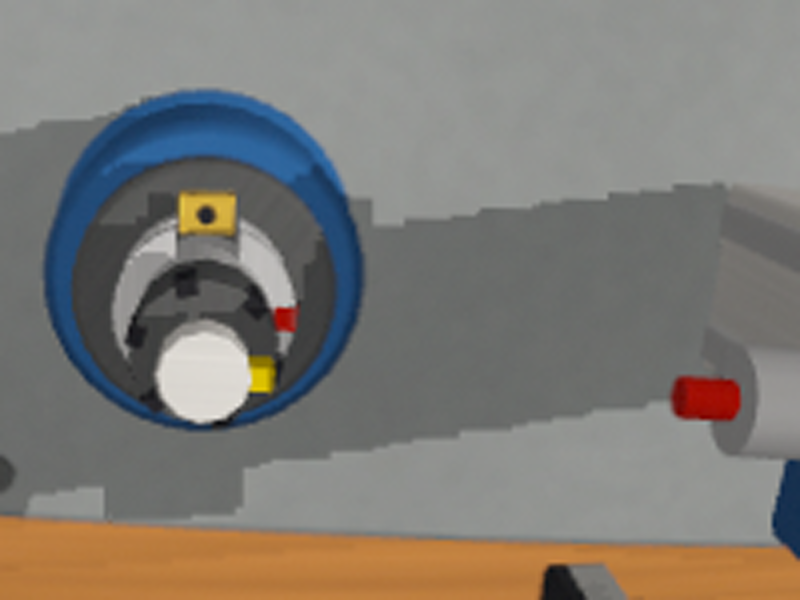

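Run:
```python
from h import *
f='w6.png';g=lambda u,v,z:np.array(atz(f,206+u/4,100+v/4,z,True))
c=g(203,372,.206);i=g(274,374,.203);ii=g(250,374,.203);p=g(674,398,.2);p2=g(738,400,.2)
n1=np.array([g(72,285,.13),g(336,285,.13)]).mean(0)
a=lambda q:np.arctan2(q[0],q[1])
print(c,i,p,'edge r',np.linalg.norm((i-c)[:2]),'probe r',np.linalg.norm((p-c)[:2]));print('edge',a(i-c),'insert bar',a(i-ii),'probe',a(p-c),'probe body',a(p2-p))
d=g(208,210,.138);print('dog',a(d-c),d, 'dog rel dir',np.arctan2(d[1]-c[1],d[0]-c[0])-np.pi)
```

```text
[0.57873905 0.16045877 0.206     ] [0.57988861 0.17534516 0.203     ] [0.58529714 0.26664696 0.2       ] edge r 0.014930707363748144 probe r 0.10639050350593733
edge 0.07706944229510877 insert bar -0.013655667286589844 probe 0.06168076522557639 probe body 0.02305251370841536
dog -1.5237552877815062 [0.55596811 0.16153073 0.138     ] dog rel dir -0.04704103901339041
```

```bash
python3 -c "
from workcell import *
print(finish_job())"
```

```text
the job is handed in; nothing more can be done
None
```

The fly-cutter holder is seated in the presetter spindle with its slots over both dogs, its cutting edge facing the probe, and the gripper released and lifted clear. I handed the job in at about 21 s of robot time.

- **Seating:** I stopped on hard contact and pushed in small steps to about 21 N axial. The height did not change under that push. The holder origin worked out at about 130.5 mm above the bench, against 130 mm for fully home. That figure rests on my estimate of how high I gripped it, not on a direct measurement.
- **Facing:** I turned the spindle back by about 0.61 rad with the holder in it. In the last picture, the edge and the probe as seen from the cutter's centre differ by about 0.015 rad. The dog line (-0.047 rad) matches the presetter's x axis (-0.044 rad), as measured from its base.
- **A reading that disagreed:** the short insert bar alone gave an angle about 0.08 rad off the probe direction. It spans only a few pixels, so I did not trust it.
- **Other things:** the arm came near only the rack and the presetter, and the gripper read zero force after release. I took no final picture of the chuck holder, spanner, tape or disc.

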